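# Load the hand-care caddy and offer it with the ball riding in its dish

## Task

Get the hand-care caddy ready for the person at the left end of the desk: stand the dropper bottle and the small carton from the middle of the desk upright in the caddy's two cells, one in each, setting them down rather than dropping them. Then take the caddy by its bar, lift it straight up clear of the desk, and only then turn it a quarter turn in the air so that its round dish, which now points away from you, points squarely to the left, keeping it level so the loose steel ball stays in the middle of the dish without being touched and never runs out to the rim. Finish still holding the caddy by the bar, level and still, about a hand's breadth (10 cm) above the desk, and leave the mug, the mouse and the earbud case where they are.

Things in the scene. Friction and masses are not known exactly. Their poses are not given: they have to be found in the camera images.
- caddy: Loose pale wooden caddy, 263 x 135 x 135 mm high, 0.4 kg, balanced under its bar when loaded. Origin: its underside below the middle of the bar. x runs lengthwise to the dish (at the start away from the robot within 25 degrees), y along the bar, z up. Board 7 mm thick, from x = -115 to +148 mm. Cheeks 8 mm thick at y = +-63 mm carry the bar, 68 mm wide at the foot, 30 mm at the top
- caddy_grip (a point): Middle of the caddy's carrying bar, 120 mm above its underside. The bar runs along the caddy's y, 119 mm free between the cheeks, section 14 mm (along x) by 20 mm high: pinch it across x from above; nothing else is under it for 100 mm
- caddy_dish (a point): Centre of the hollow of the round dish, on its surface, at x = +80 mm, 11 mm above the caddy's underside. The hollow is spherical (radius of curvature 110 mm), 108 mm across and 14 mm deep; the dish is 124 mm across outside
- cell_a (a point): Centre of the floor of one cell, at caddy x = -85 mm, y = +32.5 mm, 7 mm above the underside. The cell is inside 46 mm (caddy x) by 60 mm (caddy y), with walls 27 mm high and 5 mm thick; axes as the caddy's
- cell_b (a point): Centre of the floor of the other cell, the same size, at caddy x = -85 mm, y = -32.5 mm
- ball_center (a point): Centre of the loose polished steel ball, 38 mm across, about 0.12 kg, resting at the bottom of the dish, free to roll
- bottle_center (a point): Dropper bottle, standing upright and loose on the desk, 102 mm high, about 70 g; this point is on its axis half-way up (51 mm). Round body 34 mm across up to 65 mm high, then a narrower neck (24 mm) and a rubber bulb (13 mm)
- carton_center (a point): Small plain brown carton, standing upright and loose on the desk, 36 mm (its x) by 52 mm (its y) by 68 mm high, about 50 g; this point is its centre, 34 mm up. In a cell it fits with its 52 mm side along the caddy's y only
- mug: Blue mug, 91 mm high, 117 mm over the handle, a bystander; origin at its underside
- mouse: Pale computer mouse, 112 x 62 x 39 mm, a bystander; origin at its underside
- earbuds: Small white earbud case, 50 x 58 x 24 mm, a bystander; origin at its underside
- desk_left (a point): A fixed point on the desk top, to the left of the work, towards the person; its x axis points away from the robot, its y axis to the left along the desk: the dish must finally point along this y axis
Things that resemble listed ones, but are neither listed nor needed, are in the scene too. Of the things that look like the part that bears bottle_center, the middle-sized one is meant.

How it is judged:
By the outcome, as a careful person would: the job done as asked, in the order asked, and still so for the second after the job is handed in, while the arm keeps its last pose, push and grip.
It also fails if it takes over 70 s, if anything falls off the work surface, if the arm or the gripper's body presses on something with over 40 N, if the wrist force passes 120 N, or if a joint passes its speed limit or range.

## Robot

A 6-joint arm with a two-finger parallel gripper is mounted at the origin on a cart in front of the work surface, level with it; the furniture and walls round the work are solid. World frame = base frame: x ahead of the robot, y to its left, z up, the work surface at z = 0. Lengths are in m, angles in rad, forces in N, time in s.
With the tool pointing down it reaches from about 0.425 to 1.125 m from the base axis. Payload 14.9 kg.
Tool frame: the origin (TCP) lies on the mounting face of the last link; the fingertips stand 191 mm ahead of it and the grasp point (between the pads) lies 172 mm ahead of it; z points along the fingers, y is the line along which they close (so a half turn about z gives the same grasp; the last joint's range is limited). The gripper opens to 91 mm and grips with 3 to 60 N. Pads are 32 mm wide; open, the fingers measure 118 mm over their backs; the gripper's body (76 mm by 178 mm) begins 60 mm behind the grasp point.
Start: joints at [1.175, 0.379, 1.734, -0, 1.028, -0.033], TCP at [0.248, 0.654, 0.405] pointing down, gripper open.
Joint ranges: [-2.77, 2.77], [-0.74, 2.19], [0, 2.66], [-1.06, 4.2], [0.31, 2.87], [-3.08, 3.08]. Speed limits (rad/s): [1.89, 1.89, 2.39, 3.14, 3.14, 3.14].

## Interface

Orientations are given as a 3x3 rotation matrix whose columns are the frame's x, y, z axes.
In Python, from bench import manip gives the robot as it stands. The module is installed in compiled form; this text tells all that it offers.
- The arm moves only by the tool servo_tool, never from a script. Its argument "plan" is a list that holds one entry, the list of rows, each a list of 7 numbers: the shift along the tool's x, y, z in units of 60 mm (1.0 is 60 mm), then the turn, a rotation vector about the tool's x, y, z in units of 0.15 rad (1.0 is 0.15 rad), then the opening, from -1 (shut) to 1 (fully open). A call has 1 to 5 rows; each row shifts and turns the commanded pose from where the row before left it, along the tool's axes as they then stand; what a row does not reach is not made up. A row lasts 1/8 s, in which the tool goes at most 62.5 mm and 10.7 degrees, less where a joint would pass 70% of its speed; a pose out of reach is approached as far as the arm can. A call with a number of a shift or a turn outside -1 to 1 is refused whole. A call with a gripper value outside its range is refused whole. The fingers move at their own pace and stop on an object; "grip_force" is the grip in N (left out, the last holds). Time passes only in rows, so rows that do not move let the fingers close. It gives the time, the measured TCP pose, the force, the opening and the grip force at its end, in the units of the state.
- manip.get_obs(): the state, without advancing time (a new reading comes with each control period).
- manip.capture(name): name is "side" or "top" or "wrist"; returns a dict with "image" (480x640x3 uint8, red, green, blue), "z_map" (480x640 float32, m along the optical axis (not along the pixel's ray), 0 where there is no reading), "K" (3x3 intrinsics, pixels), "T" (4x4, takes a point from camera to world coordinates). Camera axes: x right, y down, z forward; pixel columns grow to the right and rows downward; lengths in m; the calibration is good to about 2 mm. A picture is of the moment at which its call begins.
- manip.hand_in(): hands the job in; it is judged then, once.
The state is a dict: "t": time; "joint_pos": joint angles; "dq": joint speeds; "joint_torque": joint torques, N m; "position": TCP position; "tool_rot": TCP orientation; "wrist_force": force on the tool from outside, world axes, zero at the start; "wrist_torque": the same for the moment, N m; "gripper_width": finger opening in m; "gripper_force": force on a finger pad.
Only numpy, scipy, OpenCV 4.12 (cv2) and the standard library are available. Lean on these libraries where they do the work, as an engineer would, in place of code of your own. Each camera call takes 0.05 s, during which the arm holds its last target. There are 200 camera calls.

## Working session

There is one attempt and no reset: what is moved stays moved. The work goes in short steps, Python scripts to look and compute and a tool call to move; the robot and the scene stay as the last step left them, time stands still between calls to the robot, and variables do not carry over. Pictures are saved under pics/ and viewed, at most 10 in all, crops included, and the job is handed in when it is done.

Besides the shell and the picture viewer there is one more tool, called in YAML: its name, and indented under it one key for each argument. servo_tool: Moves the arm, as the interface text tells. Its arguments: {"type":"object","properties":{"plan":{"type":"array"},"grip_force":{"type":"number"}},"required":["plan"]}

```bash
mkdir -p pics; cat > h.py <<'E'
import numpy as np, cv2
from bench import manip
def cap(n,f=None):
    c=manip.capture(n)
    if f: cv2.imwrite('pics/'+f,c['image'][:,:,::-1])
    np.savez('/tmp/'+(f or n)+'.npz',**c)
    return c
def cloud(c):
    h,w=c['z_map'].shape;v,u=np.mgrid[:h,:w];z=c['z_map']
    K=c['K'];p=np.stack([(u-K[0,2])/K[0,0]*z,(v-K[1,2])/K[1,1]*z,z],-1)
    return p@c['T'][:3,:3].T+c['T'][:3,3]
def st():
    o=manip.get_obs();np.set_printoptions(precision=4,suppress=True)
    for k in o: print(k,np.round(o[k],4).tolist())
E
python3 - <<'E'
from h import *
st()
for n in['top','side']:
    c=cap(n,n+'0.png');print(n,c['K'].tolist(),c['T'].round(3).tolist(),(c['z_map']>0).mean())
E
```

```text
t 0.0
joint_pos [1.1747, 0.3794, 1.7348, 0.0, 1.0284, -0.0333]
dq [-0.0015, 0.0012, 0.0008, -0.0011, 0.0018, -0.0006]
joint_torque [-0.0016, -76.3735, -43.4363, 0.065, 0.0425, -0.0001]
position [0.2484, 0.6543, 0.4041]
tool_rot [[-0.9349, 0.3549, -0.0004], [0.3549, 0.9349, -0.0009], [0.0, -0.001, -1.0]]
wrist_force [-0.3268, 0.2065, 0.4861]
wrist_torque [0.0276, -0.0359, -0.0167]
gripper_force 0.0
gripper_width 0.0913
top [[448.46723200688314, 0.0, 322.00551275458434], [0.0, 448.46723200688314, 245.50386315686882], [0.0, 0.0, 1.0]] [[-0.127, -0.972, 0.199, 0.355], [-0.992, 0.125, -0.023, 0.209], [-0.003, -0.2, -0.98, 0.919], [0.0, 0.0, 0.0, 1.0]] 0.9961848958333334
side [[604.982859746835, 0.0, 321.94019397307204], [0.0, 604.982859746835, 242.95202841047563], [0.0, 0.0, 1.0]] [[0.86, -0.222, 0.46, 0.001], [-0.511, -0.36, 0.781, -0.691], [-0.008, -0.906, -0.423, 0.596], [0.0, 0.0, 0.0, 1.0]] 0.9405924479166666
```

View pics/top0.png

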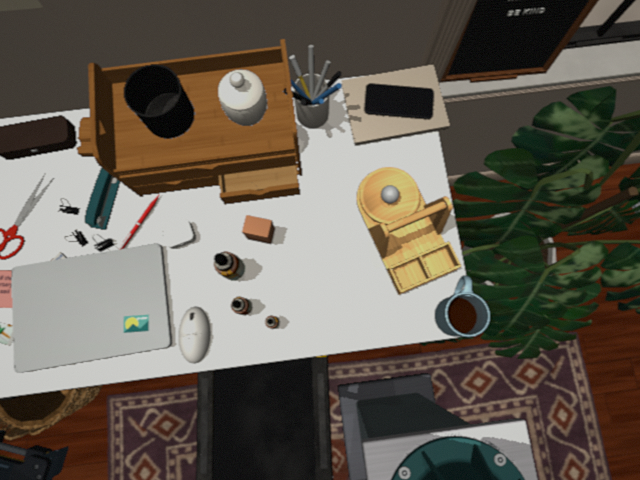

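View pics/side0.png

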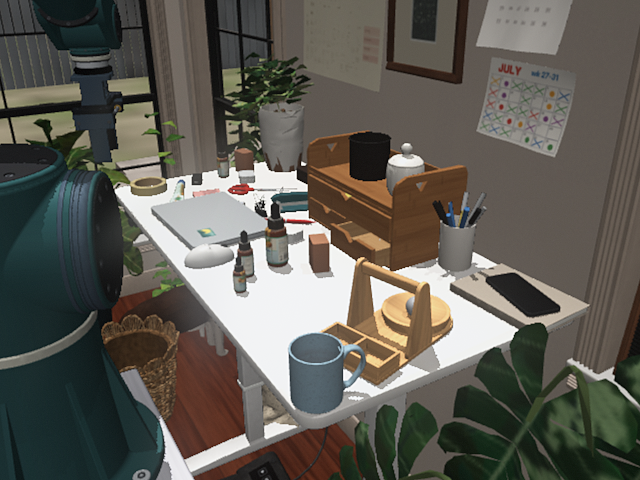

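The top view shows the caddy at about (410,230) with its dish up-image, the ball at (390,194), three bottles at (228,263), (241,305) and (272,322), with the middle-sized one at (241,305), and the carton at (258,228). The earbud case is at (180,234), the mouse at (194,333) and the mug at (464,315). The side view agrees: middle bottle (246,255), carton (319,253), caddy bar (395,285).

```bash
python3 - <<'E'
from h import *
T=np.load('/tmp/top0.png.npz');S=np.load('/tmp/side0.png.npz')
P=cloud(T);Q=cloud(S)
for n,(u,v) in dict(bigb=(228,263),midb=(241,305),smallb=(272,322),carton=(256,228),ball=(390,194),bar0=(400,222),bar1=(430,210),celldiv=(422,270),mug=(464,315),mouse=(194,333),ear=(182,236)).items():
    print(n,P[v,u].round(4))
allp=np.concatenate([P.reshape(-1,3),Q.reshape(-1,3)])
def obj(name,c,r,zl,zh,src):
    A=src.reshape(-1,3);m=(np.hypot(A[:,0]-c[0],A[:,1]-c[1])<r)&(A[:,2]>zl)&(A[:,2]<zh);a=A[m]
    if len(a)<5: print(name,len(a));return
    rect=cv2.minAreaRect(a[:,:2].astype(np.float32))
    print(name,len(a),'med',np.median(a,0).round(4),'zmax',np.percentile(a[:,2],[50,98,100]).round(4),'rect',np.round(rect[0],4),np.round(rect[1],4),round(rect[2],1))
for nm,src in(('top',P),('side',Q)):
    print(nm)
    b=P[305,241];obj('midb',b,.04,.01,.2,src);obj('midb top',b,.04,.085,.2,src)
    obj('midb body',b,.04,.01,.06,src)
    k=P[228,256];obj('carton top',k,.05,.062,.08,src);obj('carton',k,.05,.01,.08,src)
    g=(P[222,400]+P[210,430])/2;obj('bar',g,.09,.124,.16,src)
    q=P[194,390];obj('ball',q,.03,.035,.07,src)
E
```

```text
bigb [0.509  0.3649 0.1084]
midb [0.4325 0.3533 0.0786]
smallb [0.3945 0.3002 0.0701]
carton [0.5783 0.3123 0.0694]
ball [0.6184 0.0391 0.0528]
bar0 [0.5393 0.0454 0.1338]
bar1 [ 0.5556 -0.0134  0.1297]
celldiv [ 0.463  -0.0095  0.0062]
mug [ 0.3619 -0.0682  0.0363]
mouse [0.3944 0.4557 0.0363]
ear [0.5924 0.4693 0.0258]
top
midb 307 med [0.432  0.3533 0.0632] zmax [0.0632 0.1018 0.1055] rect [0.435 0.358] [0.0316 0.0328] 17.7
midb top 56 med [0.4343 0.3581 0.0994] zmax [0.0994 0.1042 0.1055] rect [0.4347 0.3591] [0.0129 0.0129] 16.2
midb body 107 med [0.4292 0.3463 0.045 ] zmax [0.045  0.0598 0.06  ] rect [0.435 0.358] [0.0316 0.0328] 17.7
carton top 494 med [0.5824 0.3099 0.0692] zmax [0.0692 0.0723 0.0732] rect [0.583  0.3102] [0.0527 0.0366] 70.7
carton 687 med [0.5773 0.3082 0.0685] zmax [0.0685 0.0719 0.0732] rect [0.5829 0.3101] [0.0528 0.0371] 70.0
bar 661 med [0.5473 0.0133 0.131 ] zmax [0.131  0.137  0.1386] rect [0.548  0.0133] [0.0294 0.1351] 16.2
ball 244 med [0.6218 0.0367 0.0452] zmax [0.0452 0.0513 0.0528] rect [0.6236 0.0355] [0.035  0.0342] 38.0
side
midb 482 med [0.4309 0.349  0.056 ] zmax [0.056  0.0993 0.1031] rect [0.4314 0.3534] [0.0276 0.0321] 67.2
midb top 54 med [0.4318 0.3562 0.0945] zmax [0.0945 0.1023 0.1031] rect [0.4319 0.3569] [0.0121 0.0129] 69.2
midb body 269 med [0.4319 0.3457 0.0398] zmax [0.0398 0.0592 0.0597] rect [0.4314 0.3534] [0.0276 0.0321] 67.2
carton top 231 med [0.5776 0.3039 0.0683] zmax [0.0683 0.0709 0.0714] rect [0.5803 0.3092] [0.0564 0.0361] 70.7
carton 693 med [0.5724 0.2908 0.0493] zmax [0.0493 0.0705 0.0714] rect [0.5804 0.3101] [0.0601 0.0365] 70.6
bar 590 med [0.5438 0.0084 0.1296] zmax [0.1296 0.1354 0.1376] rect [0.5445 0.0135] [0.0307 0.1373] 16.3
ball 72 med [0.6098 0.0364 0.0422] zmax [0.0422 0.0483 0.0487] rect [0.6115 0.0389] [0.0246 0.0121] 51.5
```

```bash
cat >> h.py <<'E'
from scipy.spatial.transform import Rotation as Ro
def go(x,y,gz,a,n=None,f=None):
    """rows from measured pose to grasp point (x,y,gz), tool down, tool y at yaw a deg"""
    o=manip.get_obs();p=np.array(o['position']);R=np.array(o['tool_rot'])
    c,s=np.cos(np.radians(a)),np.sin(np.radians(a))
    Rt=np.array([[-s,c,0],[c,s,0],[0,0,-1.]]);
    pt=np.array([x,y,gz+.172]);rv=Ro.from_matrix(R.T@Rt).as_rotvec()
    n=n or int(np.ceil(max(np.linalg.norm(pt-p)/.055,np.linalg.norm(rv)/.15)))
    for k in range(n):
        Rk=R@Ro.from_rotvec(rv*k/n).as_matrix()
        print((Rk.T@(pt-p)/n/.06).round(2).tolist()+(rv/n/.15).round(2).tolist())
    print('pos',p.round(4),'F',np.round(o['wrist_force'],2),'w',o['gripper_width'],'gf',o['gripper_force'],'t',o['t'])
E
python3 -c "
from h import *
go(.433,.357,.16,106,8)"
```

```text
[-0.58, -0.44, 0.15, -0.0, -0.0, -0.54]
[-0.54, -0.49, 0.15, -0.0, -0.0, -0.54]
[-0.5, -0.53, 0.15, -0.0, -0.0, -0.54]
[-0.46, -0.57, 0.15, -0.0, -0.0, -0.54]
[-0.41, -0.6, 0.15, -0.0, -0.0, -0.54]
[-0.36, -0.63, 0.15, -0.0, -0.0, -0.54]
[-0.31, -0.66, 0.15, -0.0, -0.0, -0.54]
[-0.25, -0.68, 0.15, -0.0, -0.0, -0.54]
pos [0.2484 0.6543 0.4041] F [-0.05  0.23 -0.44] w 0.09121934742860544 gf 0.0 t 0.1
```

servo_tool:
  plan:
    - [[-0.58,-0.44,0.15,0,0,-0.54,0.4],[-0.54,-0.49,0.15,0,0,-0.54,0.4],[-0.5,-0.53,0.15,0,0,-0.54,0.4],[-0.46,-0.57,0.15,0,0,-0.54,0.4],[-0.41,-0.6,0.15,0,0,-0.54,0.4]]

```text
t: 0.72
position: [0.3646, 0.4675, 0.3593]
tool_rot: [[-0.999, -0.045, -0.0], [-0.045, 0.999, -0.0], [0.0, -0.0, -1.0]]
wrist_force: [-0.0, 0.9, -0.0]
gripper_width: 0.064
gripper_force: 0.0
```

servo_tool:
  plan:
    - [[-0.36,-0.63,0.15,0,0,-0.54,0.4],[-0.31,-0.66,0.15,0,0,-0.54,0.4],[-0.25,-0.68,0.15,0,0,-0.54,0.4],[0,0,0,0,0,0,0.4],[0,0,0,0,0,0,0.4]]

```text
t: 1.35
position: [0.4335, 0.3582, 0.3327]
tool_rot: [[-0.96, -0.28, -0.0], [-0.28, 0.96, 0.0], [0.0, 0.0, -1.0]]
wrist_force: [-0.7, 0.1, 0.6]
gripper_width: 0.064
gripper_force: 0.0
```

```bash
python3 -c "
from h import *
c=cap('wrist','w1.png')
print(c['K'].round(1).tolist(),c['T'].round(3).tolist())
P=cloud(c).reshape(-1,3)
def r(nm,c0,rad,zl,zh):
    m=(np.hypot(P[:,0]-c0[0],P[:,1]-c0[1])<rad)&(P[:,2]>zl)&(P[:,2]<zh);a=P[m]
    if len(a)>5:
        q=cv2.minAreaRect(a[:,:2].astype(np.float32));print(nm,len(a),a[:,2].max().round(4),np.median(a,0).round(4),np.round(q[0],4),np.round(q[1],4),q[2])
r('bulb',(.433,.357),.03,.085,.12);r('body',(.433,.357),.03,.05,.07);r('all',(.433,.357),.03,.02,.12)
r('carton',(.582,.31),.05,.06,.08)
go(.433,.357,.052,106)"
```

```text
[[367.5, 0.0, 314.1], [0.0, 367.5, 238.4], [0.0, 0.0, 1.0]] [[-0.279, 0.927, 0.251, 0.363], [0.96, 0.27, 0.073, 0.338], [-0.0, 0.261, -0.965, 0.314], [0.0, 0.0, 0.0, 1.0]]
bulb 464 0.1045 [0.4324 0.3592 0.0987] [0.4341 0.3597] [0.0133 0.0129] 12.417494773864746
body 663 0.07 [0.4247 0.3555 0.0609] [0.4322 0.3591] [0.0268 0.0335] 15.82379150390625
all 2077 0.1045 [0.4282 0.3577 0.0709] [0.4321 0.3593] [0.027  0.0339] 15.82379150390625
carton 57 0.0709 [0.569  0.3234 0.0688] [0.57   0.3233] [0.0056 0.0055] 87.0350112915039
[0.01, -0.01, 0.91, 0.0, 0.0, 0.02]
[0.01, -0.01, 0.91, 0.0, 0.0, 0.02]
pos [0.4333 0.3586 0.3329] F [-1.3   0.56 -0.03] w 0.06393313129791253 gf 0.0 t 1.4
```

View pics/w1.png

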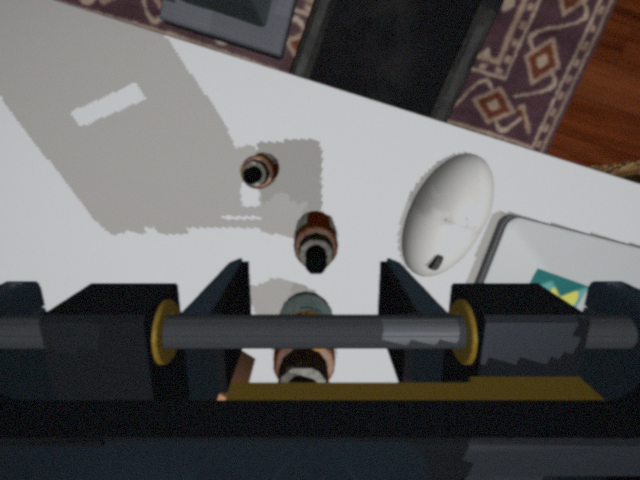

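The wrist view shows the middle bottle's bulb at (316,258), centred between the fingers. The mouse at (447,215) and the small bottle at (258,170) are both clear of them.

servo_tool:
  plan:
    - [[0,0,0.8,0,0,0,0.4],[0,0,0.7,0,0,0,0.4],[0,0,0.3,0,0,0,0.4],[0,0,0,0,0,0,-0.4],[0,0,0,0,0,0,-0.4]]
  grip_force: 15

```text
t: 2.02
position: [0.434, 0.3587, 0.2261]
tool_rot: [[-0.96, -0.282, 0.001], [-0.282, 0.96, 0.001], [-0.002, 0.001, -1.0]]
wrist_force: [0.8, 0.4, -0.0]
gripper_width: 0.0469
gripper_force: 0.0
```

servo_tool:
  plan:
    - [[0,0,0,0,0,0,-0.4],[0,0,0,0,0,0,-0.4],[0,0,-0.1,0,0,0,-0.4]]

```text
t: 2.4
position: [0.4335, 0.358, 0.2311]
tool_rot: [[-0.96, -0.281, -0.0], [-0.281, 0.96, -0.0], [0.0, -0.0, -1.0]]
wrist_force: [-0.4, 0.9, -0.9]
gripper_width: 0.032
gripper_force: 15.0
```

servo_tool:
  plan:
    - [[0,0,-0.5,0,0,0,-0.4],[0,0,-0.5,0,0,0,-0.4],[0,0,-0.2,0,0,0,-0.4]]

```text
t: 2.78
position: [0.4338, 0.3582, 0.3045]
tool_rot: [[-0.96, -0.281, 0.002], [-0.281, 0.96, 0.001], [-0.002, 0.001, -1.0]]
wrist_force: [0.8, 0.7, -1.3]
gripper_width: 0.0321
gripper_force: 15.0
```

```bash
python3 - <<'E'
from h import *
c=cap('top','top1.png');P=cloud(c).reshape(-1,3);S=cloud(cap('side')).reshape(-1,3)
# caddy parts: bar and cell wall tops in caddy frame from both views
for nm,A in(('top',P),('side',S)):
    m=(A[:,2]>.124)&(A[:,2]<.15)&(abs(A[:,0]-.547)<.06)&(abs(A[:,1]-.0134)<.08)
    q=cv2.minAreaRect(A[m][:,:2].astype(np.float32));print(nm,'bar',np.round(q[0],4),q[1],q[2])
    g=np.array([.5465,.0134]);a=np.radians(16.2);ex=np.array([np.cos(a),np.sin(a)]);ey=np.array([-ex[1],ex[0]])
    d=A[:,:2]-g;u=d@ex;v=d@ey
    w=(A[:,2]>.030)&(A[:,2]<.042)&(u<-.05)&(u>-.13)&(abs(v)<.08)
    print('walls u',np.percentile(u[w],[1,99]).round(4),'v',np.percentile(v[w],[1,99]).round(4),'z',np.median(A[w][:,2]).round(4))
    mid=w&(abs(v)<.012)&(u<-.066)&(u>-.104);print('divider v',np.median(v[mid]).round(4),mid.sum(), 'rear wall u', np.median(u[w&(u<-.1)]).round(4),'front',np.median(u[w&(u>-.07)&(u<-.052)]).round(4))
    fl=(A[:,2]<.018)&(A[:,2]>.0)&(abs(u+.085)<.015)&(abs(abs(v)-.0325)<.02);print('floor',np.median(A[fl][:,2]).round(4), fl.sum())
go(.4754,-.0463,.12,106.2)
E
```

```text
top bar [0.5478 0.013 ] (0.029009278863668442, 0.1357627958059311) 16.077302932739258
walls u [-0.1115 -0.0559] v [-0.0676  0.0672] z 0.0352
divider v 0.0008 60 rear wall u -0.1087 front -0.0592
floor 0.0085 565
side bar [0.5449 0.0134] (0.028820982202887535, 0.13800279796123505) 15.514339447021484
walls u [-0.1146 -0.0568] v [-0.0673  0.0676] z 0.0338
divider v -0.0003 40 rear wall u -0.1124 front -0.0616
floor 0.0082 68
[0.15, -0.83, 0.02, 0.0, 0.0, 0.0]
[0.15, -0.83, 0.02, 0.0, 0.0, 0.0]
[0.15, -0.83, 0.02, 0.0, 0.0, 0.0]
[0.15, -0.83, 0.02, 0.0, 0.0, 0.0]
[0.15, -0.83, 0.02, 0.0, 0.0, 0.0]
[0.15, -0.83, 0.02, 0.0, 0.0, 0.0]
[0.15, -0.83, 0.02, 0.0, 0.0, 0.0]
[0.15, -0.83, 0.02, 0.0, 0.0, 0.0]
pos [0.4338 0.3582 0.3038] F [ 0.12  0.26 -0.68] w 0.03172468581958161 gf 14.984336490451824 t 2.875
```

servo_tool:
  plan:
    - [[0.1,-0.5,0,0,0,0,-0.4],[0.16,-0.9,0,0,0,0,-0.4],[0.16,-0.9,0,0,0,0,-0.4],[0.16,-0.9,0,0,0,0,-0.4],[0.16,-0.9,0,0,0,0,-0.4]]

```text
t: 3.5
position: [0.4597, 0.1078, 0.3017]
tool_rot: [[-0.96, -0.282, -0.001], [-0.282, 0.96, -0.0], [0.001, 0.0, -1.0]]
wrist_force: [1.6, -0.2, -0.0]
gripper_width: 0.032
gripper_force: 15.0
```

servo_tool:
  plan:
    - [[0.16,-0.9,0,0,0,0,-0.4],[0.16,-0.9,0,0,0,0,-0.4],[0.1,-0.5,0,0,0,0,-0.4],[0.04,-0.2,0,0,0,0,-0.4],[0,0,0,0,0,0,-0.4]]

```text
t: 4.12
position: [0.4757, -0.0422, 0.3021]
tool_rot: [[-0.96, -0.28, -0.001], [-0.28, 0.96, 0.0], [0.001, 0.0, -1.0]]
wrist_force: [0.7, 0.5, -1.1]
gripper_width: 0.0319
gripper_force: 15.0
```

```bash
python3 - <<'E'
from h import *
cap('side','side2.png');cap('wrist','w2.png')
a=cv2.imread('pics/side2.png')[180:420,240:520];b=cv2.imread('pics/w2.png')[0:300]
b=cv2.resize(b,None,fx=.75,fy=.75);im=np.zeros((300,800,3),np.uint8);im[:240,:280]=a;im[:225,300:780]=b
cv2.imwrite('pics/m2.png',im)
go(.4754,-.0463,.062,106.2)
E
```

```text
[0.01, -0.04, 0.57, 0.0, -0.0, 0.01]
[0.01, -0.04, 0.57, 0.0, -0.0, 0.01]
pos [ 0.4757 -0.0414  0.3024] F [-0.52 -0.46 -0.66] w 0.03177313950525275 gf 14.984461857529823 t 4.225
```

View pics/m2.png

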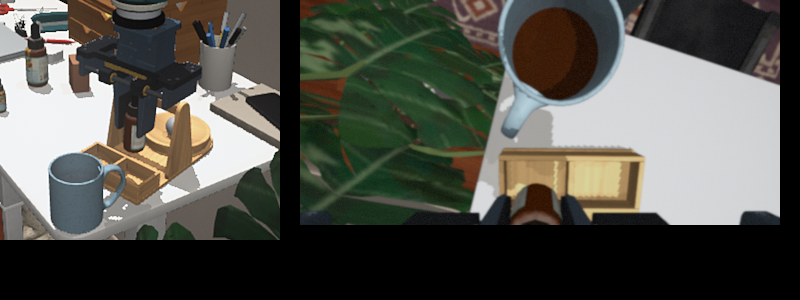

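The wrist crop at (533,200) shows the bottle above cell b. The side crop shows it upright over the cell, with the mug clear.

servo_tool:
  plan:
    - [[0.02,-0.08,0.3,0,0,0,-0.4],[0,0,0.4,0,0,0,-0.4],[0,0,0.25,0,0,0,-0.4],[0,0,0.1,0,0,0,-0.4],[0,0,0.05,0,0,0,-0.4]]

```text
t: 4.85
position: [0.4762, -0.0469, 0.2367]
tool_rot: [[-0.959, -0.282, 0.0], [-0.282, 0.959, 0.0], [-0.0, 0.0, -1.0]]
wrist_force: [-0.3, -0.3, -0.9]
gripper_width: 0.0318
gripper_force: 15.0
```

servo_tool:
  plan:
    - [[0,0,0.02,0,0,0,-0.4],[0,0,0.02,0,0,0,-0.4],[0,0,0,0,0,0,-0.4]]

```text
t: 5.22
position: [0.4761, -0.0472, 0.2345]
tool_rot: [[-0.96, -0.281, 0.0], [-0.281, 0.96, -0.0], [-0.0, -0.0, -1.0]]
wrist_force: [-0.3, 0.3, -0.4]
gripper_width: 0.0319
gripper_force: 15.0
```

servo_tool:
  plan:
    - [[0,0,0.02,0,0,0,-0.4],[0,0,0.02,0,0,0,-0.4],[0,0,0,0,0,0,-0.4]]

```text
t: 5.6
position: [0.4764, -0.047, 0.2324]
tool_rot: [[-0.96, -0.281, 0.0], [-0.281, 0.96, 0.0], [-0.0, 0.0, -1.0]]
wrist_force: [-3.9, 4.5, 13.4]
gripper_width: 0.0322
gripper_force: 15.0
```

servo_tool:
  plan:
    - [[0,0,-0.01,0,0,0,-0.4],[0,0,0,0,0,0,-0.2],[0,0,0,0,0,0,0.0],[0,0,0,0,0,0,0.0]]

```text
t: 6.1
position: [0.4761, -0.0472, 0.2325]
tool_rot: [[-0.96, -0.281, -0.0], [-0.281, 0.96, -0.0], [0.0, -0.0, -1.0]]
wrist_force: [0.1, -0.9, -0.4]
gripper_width: 0.0456
gripper_force: 0.0
```

servo_tool:
  plan:
    - [[0,0,-0.3,0,0,0,0],[0,0,-0.7,0,0,0,0],[0,0,-0.7,0,0,0,0],[0,0,-0.5,0,0,0,0.5],[0,0,0,0,0,0,0.5]]

```text
t: 6.72
position: [0.4766, -0.0472, 0.3666]
tool_rot: [[-0.96, -0.281, 0.004], [-0.281, 0.96, -0.001], [-0.004, -0.002, -1.0]]
wrist_force: [-0.1, 0.6, -0.6]
gripper_width: 0.0627
gripper_force: 0.0
```

```bash
python3 - <<'E'
from h import *
go(.5818,.310,.13,70.7)
E
```

```text
[-0.48, 0.75, 0.15, -0.0, 0.0, 0.59]
[-0.41, 0.79, 0.15, -0.0, 0.0, 0.59]
[-0.34, 0.82, 0.15, -0.0, 0.0, 0.59]
[-0.27, 0.85, 0.15, -0.0, 0.0, 0.59]
[-0.19, 0.87, 0.15, -0.0, 0.0, 0.59]
[-0.11, 0.88, 0.15, -0.0, 0.0, 0.59]
[-0.03, 0.89, 0.15, -0.0, 0.0, 0.59]
pos [ 0.4766 -0.0472  0.3666] F [-0.07  0.56 -0.63] w 0.06271801184634486 gf 0.0 t 6.725
```

servo_tool:
  plan:
    - [[-0.48,0.75,0,0,0,0.59,0.6],[-0.41,0.79,0,0,0,0.59,0.6],[-0.34,0.82,0.1,0,0,0.59,0.6],[-0.27,0.85,0.1,0,0,0.59,0.6],[-0.19,0.87,0.15,0,0,0.59,0.6]]

```text
t: 7.35
position: [0.5511, 0.2109, 0.3421]
tool_rot: [[-0.987, 0.159, -0.001], [0.159, 0.987, -0.0], [0.001, -0.001, -1.0]]
wrist_force: [0.7, -0.8, 0.6]
gripper_width: 0.073
gripper_force: 0.0
```

servo_tool:
  plan:
    - [[-0.11,0.88,0.15,0,0,0.59,0.6],[-0.03,0.89,0.15,0,0,0.59,0.6],[0,0,0,0,0,0,0.6],[0,0,0,0,0,0,0.6]]

```text
t: 7.85
position: [0.5801, 0.3113, 0.3242]
tool_rot: [[-0.945, 0.327, -0.002], [0.327, 0.945, -0.001], [0.001, -0.002, -1.0]]
wrist_force: [-0.9, 0.2, 0.2]
gripper_width: 0.073
gripper_force: 0.0
```

```bash
python3 - <<'E'
from h import *
go(.5818,.310,.053,70.7)
A=np.concatenate([cloud(np.load('/tmp/top0.png.npz')).reshape(-1,3),cloud(np.load('/tmp/side0.png.npz')).reshape(-1,3)])
a=np.radians(70.7);y=np.array([np.cos(a),np.sin(a)]);x=np.array([y[1],-y[0]])
d=A[:,:2]-[.5818,.31];u,v=d@x,d@y
b=(abs(u)<.05)&(abs(v)<.1)&(A[:,2]>.09);print('body zone',b.sum(),A[b][:5])
f=(abs(u)<.025)&(abs(v)<.065)&(abs(v)>.033)&(A[:,2]>.02);print('finger zone',f.sum())
c=cap('wrist','w3.png');P=cloud(c).reshape(-1,3)
m=(np.hypot(P[:,0]-.582,P[:,1]-.31)<.045)&(P[:,2]>.06)&(P[:,2]<.08)
q=cv2.minAreaRect(P[m][:,:2].astype(np.float32));print(m.sum(),np.round(q[0],4),q[1],q[2],np.median(P[m][:,2]))
E
```

```text
[-0.02, -0.0, 0.83, -0.01, -0.0, 0.01]
[-0.02, -0.0, 0.83, -0.01, -0.0, 0.01]
pos [0.5801 0.3113 0.3242] F [-0.88  0.16  0.19] w 0.07299973792458363 gf 0.0 t 7.85
body zone 0 []
finger zone 0
4084 [0.5828 0.3107] (0.052204836159944534, 0.03635405749082565) 70.81533813476562 0.0690666079397557
```

View pics/w3.png

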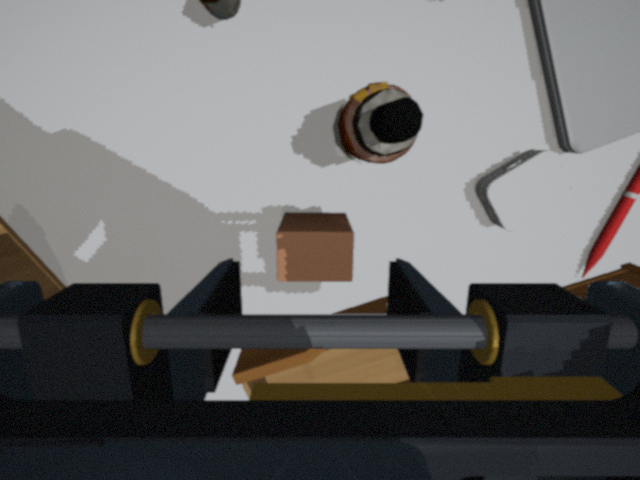

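The carton's top, about (278–353, 232–282), sits square and centred between the fingers. The big bottle at (385,125) is clear.

servo_tool:
  plan:
    - [[-0.02,0,0.7,0,0,0,0.6],[-0.02,0,0.7,0,0,0,0.6],[0,0,0.25,0,0,0,0.6],[0,0,0,0,0,0,0],[0,0,0,0,0,0,0]]
  grip_force: 10

```text
t: 8.52
position: [0.5834, 0.3109, 0.2282]
tool_rot: [[-0.945, 0.328, 0.002], [0.328, 0.945, 0.001], [-0.001, 0.001, -1.0]]
wrist_force: [0.8, -0.0, 0.2]
gripper_width: 0.0559
gripper_force: 0.0
```

servo_tool:
  plan:
    - [[0,0,0,0,0,0,0],[0,0,0,0,0,0,0]]

```text
t: 8.78
position: [0.5834, 0.311, 0.2282]
tool_rot: [[-0.945, 0.328, 0.002], [0.328, 0.945, 0.001], [-0.002, 0.001, -1.0]]
wrist_force: [-0.1, -2.9, 8.9]
gripper_width: 0.0522
gripper_force: 10.0
```

servo_tool:
  plan:
    - [[0,0,-0.3,0,0,0,0],[0,0,-0.6,0,0,0,0],[0,0,-0.6,0,0,0,0],[0,0,-0.2,0,0,0,0],[0,0,0,0,0,0,0]]

```text
t: 9.4
position: [0.5828, 0.3109, 0.3295]
tool_rot: [[-0.945, 0.328, 0.001], [0.328, 0.945, 0.001], [-0.001, 0.001, -1.0]]
wrist_force: [-0.4, -0.1, -1.6]
gripper_width: 0.0518
gripper_force: 10.0
```

```bash
python3 - <<'E'
from h import *
go(.456,.0212,.158,106.0,7)
E
```

```text
[0.06, -0.75, -0.0, 0.0, 0.0, -0.58]
[0.12, -0.74, -0.0, 0.0, 0.0, -0.58]
[0.19, -0.73, -0.0, 0.0, 0.0, -0.58]
[0.25, -0.71, -0.0, 0.0, 0.0, -0.58]
[0.31, -0.68, -0.0, 0.0, 0.0, -0.58]
[0.37, -0.65, -0.0, 0.0, 0.0, -0.58]
[0.43, -0.62, -0.0, 0.0, 0.0, -0.58]
pos [0.5828 0.3109 0.3295] F [-0.35 -0.12 -1.61] w 0.051804679282654725 gf 9.998094588518143 t 9.4
```

servo_tool:
  plan:
    - [[0.06,-0.75,-0.3,0,0,-0.58,0],[0.12,-0.74,-0.3,0,0,-0.58,0],[0.19,-0.73,-0.1,0,0,-0.58,0],[0.25,-0.71,0,0,0,-0.58,0],[0.31,-0.68,0,0,0,-0.58,0]]

```text
t: 10.02
position: [0.4913, 0.1031, 0.3693]
tool_rot: [[-0.995, -0.104, -0.002], [-0.104, 0.995, -0.0], [0.002, -0.0, -1.0]]
wrist_force: [0.4, 0.4, -0.0]
gripper_width: 0.052
gripper_force: 10.0
```

servo_tool:
  plan:
    - [[0.37,-0.65,0,0,0,-0.58,0],[0.43,-0.62,0,0,0,-0.58,0],[0,0,0,0,0,0,0],[0,0,0,0,0,0,0]]

```text
t: 10.52
position: [0.4559, 0.0221, 0.3699]
tool_rot: [[-0.963, -0.27, -0.001], [-0.27, 0.963, 0.0], [0.001, 0.0, -1.0]]
wrist_force: [-0.0, -0.0, 0.8]
gripper_width: 0.0519
gripper_force: 10.0
```

```bash
python3 - <<'E'
from h import *
S=cloud(cap('side','side4.png')).reshape(-1,3);W=cloud(cap('wrist','w4.png')).reshape(-1,3)
g=np.array([.5465,.0134]);a=np.radians(16.0);ex=np.array([np.cos(a),np.sin(a)]);ey=np.array([-ex[1],ex[0]])
for nm,A in(('side',S),('wrist',W)):
    d=A[:,:2]-g;u=d@ex;v=d@ey
    w=(A[:,2]>.030)&(A[:,2]<.040)&(u<-.05)&(u>-.13)&(abs(v)<.08)
    print(nm,'walls u',np.percentile(u[w],[1,99]).round(4),'v',np.percentile(v[w],[1,99]).round(4),w.sum())
    if w.sum()>9: print(cv2.minAreaRect(A[w][:,:2].astype(np.float32)))
a=cv2.imread('pics/side4.png')[180:420,240:520];b=cv2.resize(cv2.imread('pics/w4.png')[0:300],None,fx=.75,fy=.75)
im=np.zeros((300,800,3),np.uint8);im[:240,:280]=a;im[:225,300:780]=b;cv2.imwrite('pics/m4.png',im)
go(.456,.0212,.07,106.0)
E
```

```text
side walls u [-0.1144 -0.0573] v [-0.0677  0.0682] 619
((0.46387869119644165, -0.009853750467300415), (0.05858814716339111, 0.13975320756435394), 14.237835884094238)
wrist walls u [-0.112  -0.0564] v [-0.0669  0.067 ] 2059
((0.4657813608646393, -0.009819425642490387), (0.056143179535865784, 0.13505126535892487), 15.813393592834473)
[0.0, -0.01, 0.71, 0.0, -0.0, -0.01]
[0.0, -0.01, 0.71, 0.0, -0.0, -0.01]
[0.0, -0.01, 0.71, 0.0, -0.0, -0.01]
pos [0.4562 0.0226 0.3702] F [-0.01  0.39 -0.83] w 0.05161783194327837 gf 9.997814744710922 t 10.625
```

View pics/m4.png

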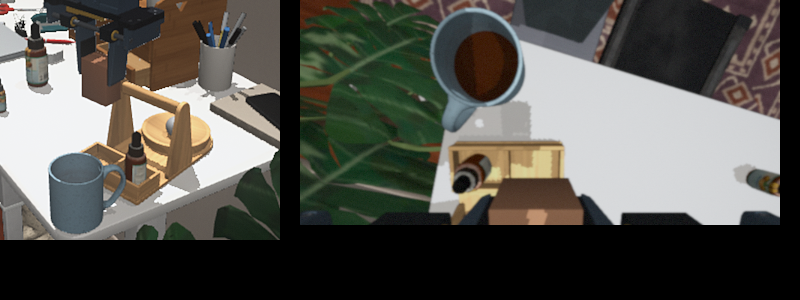

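The bottle stands upright in cell b, at wrist crop (470,172) and side crop (135,165). The carton is over cell a and square to it.

servo_tool:
  plan:
    - [[-0.02,-0.02,0.4,0,0,-0.02,0],[0,0,0.7,0,0,0,0],[0,0,0.6,0,0,0,0],[0,0,0.2,0,0,0,0],[0,0,0.1,0,0,0,0]]

```text
t: 11.25
position: [0.4577, 0.0216, 0.2504]
tool_rot: [[-0.962, -0.275, -0.0], [-0.275, 0.962, 0.0], [0.0, 0.0, -1.0]]
wrist_force: [0.6, 0.2, -0.8]
gripper_width: 0.0517
gripper_force: 10.0
```

servo_tool:
  plan:
    - [[0,0,0.05,0,0,0,0],[0,0,0.03,0,0,0,0],[0,0,0.02,0,0,0,0],[0,0,0,0,0,0,0]]

```text
t: 11.75
position: [0.4574, 0.0211, 0.2448]
tool_rot: [[-0.962, -0.274, 0.0], [-0.274, 0.962, -0.0], [-0.0, -0.0, -1.0]]
wrist_force: [0.4, -0.1, -0.6]
gripper_width: 0.0518
gripper_force: 10.0
```

servo_tool:
  plan:
    - [[0,0,0.06,0,0,0,0],[0,0,0.04,0,0,0,0],[0,0,0.02,0,0,0,0],[0,0,0,0,0,0,0]]

```text
t: 12.25
position: [0.4573, 0.0211, 0.2372]
tool_rot: [[-0.962, -0.274, -0.0], [-0.274, 0.962, 0.0], [0.0, 0.0, -1.0]]
wrist_force: [0.4, -0.3, 0.2]
gripper_width: 0.0519
gripper_force: 10.0
```

servo_tool:
  plan:
    - [[0,0,0.02,0,0,0,0],[0,0,0.01,0,0,0,0],[0,0,0,0,0,0,0]]

```text
t: 12.62
position: [0.4574, 0.0211, 0.2355]
tool_rot: [[-0.962, -0.274, -0.0], [-0.274, 0.962, -0.0], [0.0, 0.0, -1.0]]
wrist_force: [-1.3, -0.2, -0.5]
gripper_width: 0.0524
gripper_force: 10.0
```

servo_tool:
  plan:
    - [[0,0,0.01,0,0,0,0],[0,0,0.01,0,0,0,0],[0,0,0,0,0,0,0]]

```text
t: 13.0
position: [0.4576, 0.0211, 0.2348]
tool_rot: [[-0.962, -0.274, 0.0], [-0.274, 0.962, -0.0], [-0.0, -0.0, -1.0]]
wrist_force: [-2.7, -0.7, 10.5]
gripper_width: 0.0522
gripper_force: 10.0
```

servo_tool:
  plan:
    - [[0,0,-0.01,0,0,0,0.15],[0,0,0,0,0,0,0.35],[0,0,0,0,0,0,0.35],[0,0,0,0,0,0,0.35]]

```text
t: 13.5
position: [0.4573, 0.0211, 0.2349]
tool_rot: [[-0.962, -0.274, -0.0], [-0.274, 0.962, -0.0], [0.0, 0.0, -1.0]]
wrist_force: [-0.1, -0.5, -0.8]
gripper_width: 0.0612
gripper_force: 0.0
```

servo_tool:
  plan:
    - [[0,0,-0.3,0,0,0,0.35],[0,0,-0.7,0,0,0,0.35],[0,0,-0.8,0,0,0,0.35],[0,0,-0.7,0,0,0,0.35],[0,0,0,0,0,0,0.35]]

```text
t: 14.12
position: [0.4581, 0.0212, 0.3878]
tool_rot: [[-0.962, -0.274, 0.006], [-0.274, 0.962, -0.0], [-0.005, -0.002, -1.0]]
wrist_force: [-0.4, 0.6, -0.6]
gripper_width: 0.0614
gripper_force: 0.0
```

```bash
python3 - <<'E'
from h import *
T=cap('top','top5.png');Pt=cloud(T).reshape(-1,3);S=cloud(cap('side','side5.png')).reshape(-1,3);W=cloud(cap('wrist','w5.png')).reshape(-1,3)
for nm,A in(('top',Pt),('side',S),('wrist',W)):
    m=(A[:,2]>.124)&(A[:,2]<.14)&(abs(A[:,0]-.547)<.06)&(abs(A[:,1]-.0134)<.08)
    if m.sum()>20:q=cv2.minAreaRect(A[m][:,:2].astype(np.float32));print(nm,'bar',m.sum(),np.round(q[0],4),q[1],q[2],np.median(A[m][:,2]))
    m=(A[:,2]>.034)&(A[:,2]<.06)&(np.hypot(A[:,0]-.6236,A[:,1]-.0357)<.025);print(nm,'ball',m.sum(),np.median(A[m],0))
    m=(A[:,2]>.074)&(A[:,2]<.082)&(np.hypot(A[:,0]-.457,A[:,1]-.021)<.05)
    if m.sum()>9:q=cv2.minAreaRect(A[m][:,:2].astype(np.float32));print(nm,'carton',m.sum(),np.round(q[0],4),q[1],q[2],np.median(A[m][:,2]))
a=cv2.imread('pics/side5.png')[180:420,240:520];b=cv2.imread('pics/top5.png')[140:360,320:520]
im=np.zeros((480,800,3),np.uint8);im[:480,:400]=cv2.resize(a,None,fx=2,fy=2)[:,80:480];im[:440,400:800]=cv2.resize(b,None,fx=2,fy=2);cv2.imwrite('pics/m5.png',im)
go(.5465,.0134,.2,16.0)
go(.5465,.0134,.2,196.0)
print(manip.get_obs()['joint_pos'])
E
```

```text
top bar 360 [0.5359 0.0425] (0.028559867292642593, 0.07617619633674622) 9.57481575012207 0.13091950217327974
top ball 249 [0.62155528 0.03688953 0.04439721]
side bar 587 [0.5459 0.0132] (0.029895588755607605, 0.13807199895381927) 15.915678977966309 0.12963618674898036
side ball 71 [0.60974253 0.03630927 0.04281499]
side carton 393 [0.455  0.0207] (0.03943861275911331, 0.05341684818267822) 14.647473335266113 0.07568027379647868
wrist bar 2555 [0.5411 0.0343] (0.02524424158036709, 0.09110823273658752) 14.800250053405762 0.13065750667574452
wrist ball 414 [0.61707478 0.03388435 0.04501604]
wrist carton 2717 [0.4563 0.0213] (0.03572477772831917, 0.051956892013549805) 15.79506778717041 0.07611031421312076
[-0.13, -0.05, 0.02, -0.0, -0.0, 0.95]
[-0.13, -0.03, 0.02, -0.0, -0.0, 0.95]
[-0.14, -0.01, 0.02, -0.0, -0.0, 0.95]
[-0.14, 0.01, 0.02, -0.0, -0.0, 0.95]
[-0.13, 0.03, 0.02, -0.0, -0.0, 0.95]
[-0.13, 0.05, 0.02, -0.0, -0.0, 0.95]
[-0.12, 0.06, 0.02, -0.0, -0.0, 0.95]
[-0.11, 0.08, 0.02, -0.0, -0.0, 0.95]
[-0.1, 0.1, 0.02, -0.0, -0.0, 0.95]
[-0.08, 0.11, 0.02, -0.0, -0.0, 0.95]
[-0.07, 0.12, 0.02, -0.0, -0.0, 0.95]
pos [0.457  0.0211 0.384 ] F [-0.17  0.01 -0.2 ] w 0.06209312848728462 gf 0.0 t 14.275
[-0.13, -0.05, 0.02, 0.0, -0.0, -0.95]
[-0.12, -0.07, 0.02, 0.0, -0.0, -0.95]
[-0.11, -0.08, 0.02, 0.0, -0.0, -0.95]
[-0.1, -0.1, 0.02, 0.0, -0.0, -0.95]
[-0.08, -0.11, 0.02, 0.0, -0.0, -0.95]
[-0.06, -0.12, 0.02, 0.0, -0.0, -0.95]
[-0.05, -0.13, 0.02, 0.0, -0.0, -0.95]
[-0.03, -0.13, 0.02, 0.0, -0.0, -0.95]
[-0.01, -0.14, 0.02, 0.0, -0.0, -0.95]
[0.01, -0.14, 0.02, 0.0, -0.0, -0.95]
[0.03, -0.13, 0.02, 0.0, -0.0, -0.95]
pos [0.457  0.0211 0.384 ] F [-0.17  0.01 -0.2 ] w 0.06209312848728462 gf 0.0 t 14.275
[-4.72851633e-03  1.60215876e-02  2.22353495e+00 -3.60504069e-05
  9.03321570e-01 -1.85320738e+00]
```

View pics/m5.png

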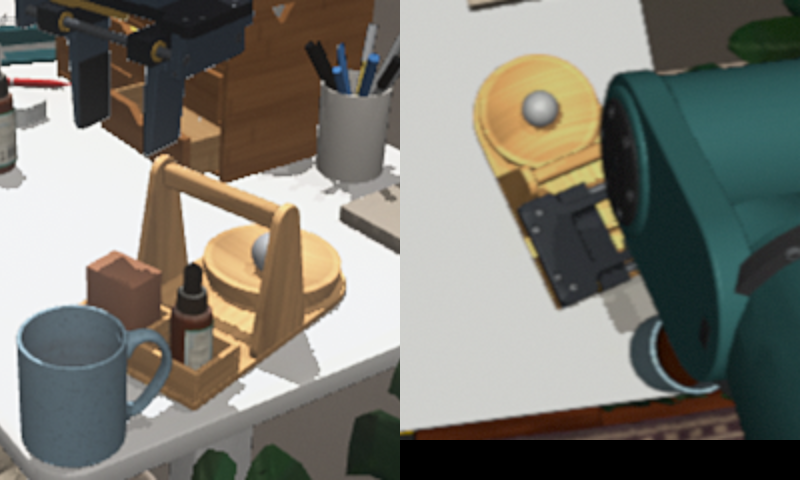

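The side crop shows the carton and bottle upright in the two cells, with the ball centred in the dish. The top crop confirms the dish, with the ball at (540,108).

servo_tool:
  plan:
    - [[-0.13,-0.05,0,0,0,0.95,0.2],[-0.13,-0.03,0,0,0,0.95,0.2],[-0.14,-0.01,0,0,0,0.95,0.2],[-0.14,0.01,0,0,0,0.95,0.2],[-0.13,0.03,0,0,0,0.95,0.2]]

```text
t: 14.9
position: [0.4984, 0.0178, 0.3831]
tool_rot: [[-0.905, 0.426, -0.003], [0.426, 0.905, 0.0], [0.003, -0.001, -1.0]]
wrist_force: [-0.7, -1.0, -0.1]
gripper_width: 0.0546
gripper_force: 0.0
```

servo_tool:
  plan:
    - [[-0.13,0.05,0,0,0,0.95,0.2],[-0.12,0.06,0,0,0,0.95,0.2],[-0.11,0.08,0,0,0,0.95,0.2],[-0.1,0.1,0,0,0,0.95,0.2],[-0.08,0.11,0,0,0,0.95,0.2]]

```text
t: 15.52
position: [0.5395, 0.0144, 0.383]
tool_rot: [[-0.407, 0.914, -0.003], [0.914, 0.407, 0.0], [0.001, -0.003, -1.0]]
wrist_force: [0.3, -0.4, -0.6]
gripper_width: 0.0547
gripper_force: 0.0
```

servo_tool:
  plan:
    - [[-0.07,0.12,0,0,0,0.95,0.2],[0,0,0,0,0,0,0.2],[0,0,0,0,0,0,0.2]]

```text
t: 15.9
position: [0.5474, 0.0136, 0.3839]
tool_rot: [[-0.28, 0.96, -0.002], [0.96, 0.28, 0.0], [0.001, -0.002, -1.0]]
wrist_force: [1.0, -1.1, 0.8]
gripper_width: 0.0546
gripper_force: 0.0
```

```bash
python3 - <<'E'
from h import *
T=cap('top');Pt=cloud(T).reshape(-1,3);S=cloud(cap('side')).reshape(-1,3);W=cloud(cap('wrist')).reshape(-1,3)
for nm,A in(('top',Pt),('side',S),('wrist',W)):
    m=(A[:,2]>.124)&(A[:,2]<.14)&(abs(A[:,0]-.547)<.06)&(abs(A[:,1]-.0134)<.08)
    if m.sum()>20:q=cv2.minAreaRect(A[m][:,:2].astype(np.float32));print(nm,'bar',m.sum(),np.round(q[0],4),q[1],q[2],np.median(A[m][:,2]))
go(.5465,.0134,.121,16.0)
E
```

```text
top bar 422 [0.5482 0.0318] (0.029429534450173378, 0.10350791364908218) 22.419254302978516 0.13087623090158085
side bar 585 [0.5454 0.0137] (0.03005523420870304, 0.13661907613277435) 15.2872953414917 0.12966930833000018
wrist bar 3711 [0.5442 0.0239] (0.02885865606367588, 0.11235586553812027) 15.159770965576172 0.13080777072993782
[0.0, -0.01, 0.76, -0.0, -0.0, 0.01]
[0.0, -0.01, 0.76, -0.0, -0.0, 0.01]
pos [0.5475 0.0136 0.3847] F [ 0.33 -0.53  0.47] w 0.054260385212139696 gf 0.0 t 16.05
```

servo_tool:
  plan:
    - [[0,-0.01,0.7,0,0,0,0.2],[0,0,0.6,0,0,0,0.2],[0,0,0.2,0,0,0,0.2],[0,0,0.02,0,0,0,-0.2],[0,0,0,0,0,0,-0.5]]
  grip_force: 5

```text
t: 16.68
position: [0.5477, 0.0134, 0.2949]
tool_rot: [[-0.278, 0.961, 0.002], [0.961, 0.278, -0.0], [-0.0, 0.001, -1.0]]
wrist_force: [0.0, 0.2, -0.0]
gripper_width: 0.0375
gripper_force: 0.0
```

servo_tool:
  plan:
    - [[0,0,0,0,0,0,-0.5],[0,0,0,0,0,0,-0.57],[0,0,0,0,0,0,-0.6],[0,0,0,0,0,0,-0.62]]

```text
t: 17.18
position: [0.5472, 0.0134, 0.2938]
tool_rot: [[-0.277, 0.961, 0.0], [0.961, 0.277, -0.0], [-0.0, 0.0, -1.0]]
wrist_force: [-0.2, -0.2, -0.2]
gripper_width: 0.0173
gripper_force: 0.0
```

servo_tool:
  plan:
    - [[0,0,0,0,0,0,-0.64],[0,0,0,0,0,0,-0.66],[0,0,0,0,0,0,-0.68],[0,0,0,0,0,0,-0.7],[0,0,0,0,0,0,-0.75]]

```text
t: 17.8
position: [0.5473, 0.0134, 0.2937]
tool_rot: [[-0.277, 0.961, 0.0], [0.961, 0.277, 0.0], [-0.0, 0.0, -1.0]]
wrist_force: [2.5, 0.1, -2.3]
gripper_width: 0.014
gripper_force: 5.0
```

servo_tool:
  plan:
    - [[0,0,0,0,0,0,-1],[0,0,0,0,0,0,-1]]
  grip_force: 25

```text
t: 18.05
position: [0.5473, 0.0134, 0.2938]
tool_rot: [[-0.277, 0.961, 0.0], [0.961, 0.277, -0.0], [-0.0, 0.0, -1.0]]
wrist_force: [2.6, 1.1, -1.4]
gripper_width: 0.0137
gripper_force: 25.0
```

servo_tool:
  plan:
    - [[0,0,0,0,0,0,-1],[0,0,0,0,0,0,-1],[0,0,0,0,0,0,-1]]
  grip_force: 60

```text
t: 18.42
position: [0.5473, 0.0134, 0.2937]
tool_rot: [[-0.277, 0.961, 0.0], [0.961, 0.277, -0.0], [-0.0, 0.0, -1.0]]
wrist_force: [2.6, 0.9, -2.2]
gripper_width: 0.0139
gripper_force: 60.0
```

servo_tool:
  plan:
    - [[0,0,-0.01,0,0,0,-1],[0,0,-0.02,0,0,0,-1],[0,0,-0.03,0,0,0,-1],[0,0,-0.04,0,0,0,-1],[0,0,-0.04,0,0,0,-1]]

```text
t: 19.05
position: [0.5472, 0.0134, 0.3023]
tool_rot: [[-0.277, 0.961, -0.0], [0.961, 0.277, -0.0], [-0.0, -0.0, -1.0]]
wrist_force: [0.2, -0.7, -6.5]
gripper_width: 0.0136
gripper_force: 60.0
```

```bash
cat > lev.py <<'E'
from h import *
def chk(yaw,n):
    """dish rim & ball, in tool-yaw caddy frame, z's"""
    o=manip.get_obs();g=np.array(o['position'][:2]);h=o['position'][2]-.172-.121
    a=np.radians(yaw);ex=np.array([np.cos(a),np.sin(a)]);ey=np.array([-ex[1],ex[0]])
    print('lift',round(h,4),'F',np.round(o['wrist_force'],2),'tq',np.round(o['wrist_torque'],2),'gf',o['gripper_force'],'R',np.round(o['tool_rot'],3).tolist(),'t',o['t'])
    for cam in('top','side'):
        A=cloud(cap(cam,cam+n+'.png')).reshape(-1,3);d=A[:,:2]-g;u=d@ex;v=d@ey;z=A[:,2]-h
        r=np.hypot(u-.08,v)
        m=(r>.054)&(r<.061)&(z>.017)&(z<.034)
        if m.sum()>30:
            k=np.linalg.lstsq(np.c_[u[m]-.08,v[m],np.ones(m.sum())],z[m],rcond=None)[0];print(cam,'rim',m.sum(),'slope deg x,y',np.degrees(k[:2]).round(2),'z',k[2].round(4))
        b=(r<.045)&(z>.033)&(z<.06)
        if b.sum()>9: q=cv2.minEnclosingCircle(np.c_[u[b],v[b]].astype(np.float32));print(cam,'ball',b.sum(),np.round([np.mean(u[b]),np.mean(v[b])],4),np.round(q[0],4),round(q[1],4),z[b].max().round(4))
        c=(abs(u+.085)<.035)&(abs(v-.0325)<.035)&(z>.07)&(z<.085)
        if c.sum()>30:
            k=np.linalg.lstsq(np.c_[u[c],v[c],np.ones(c.sum())],z[c],rcond=None)[0];print(cam,'carton',c.sum(),np.median(z[c]).round(4))
E
python3 -c "
from lev import *
chk(16,'6')"
```

```text
lift 0.0093 F [ 0.2  -0.7  -6.48] tq [-0.07  0.08 -0.02] gf 59.99562978744507 R [[-0.277, 0.961, -0.0], [0.961, 0.277, -0.0], [-0.0, -0.0, -1.0]] t 19.05
top rim 293 slope deg x,y [0.46 0.13] z 0.0264
top ball 213 [0.0787 0.0047] [0.0797 0.0019] 0.0182 0.0516
top carton 534 0.0756
side rim 348 slope deg x,y [0.4  0.85] z 0.0257
side ball 81 [0.067 0.005] [0.0711 0.0032] 0.0138 0.0497
side carton 462 0.0749
```

servo_tool:
  plan:
    - [[0,0,-0.05,0,0,0,-1],[0,0,-0.08,0,0,0,-1],[0,0,-0.1,0,0,0,-1],[0,0,-0.12,0,0,0,-1],[0,0,-0.12,0,0,0,-1]]

```text
t: 19.77
position: [0.5473, 0.0134, 0.331]
tool_rot: [[-0.277, 0.961, 0.0], [0.961, 0.277, -0.0], [-0.0, 0.0, -1.0]]
wrist_force: [0.0, -0.1, -6.5]
gripper_width: 0.0135
gripper_force: 60.0
```

servo_tool:
  plan:
    - [[0,0,-0.12,0,0,0,-1],[0,0,-0.12,0,0,0,-1],[0,0,-0.12,0,0,0,-1],[0,0,-0.12,0,0,0,-1],[0,0,-0.12,0,0,0,-1]]

```text
t: 20.4
position: [0.5472, 0.0134, 0.3668]
tool_rot: [[-0.277, 0.961, -0.0], [0.961, 0.277, -0.0], [0.0, -0.0, -1.0]]
wrist_force: [0.1, -0.4, -6.7]
gripper_width: 0.014
gripper_force: 60.0
```

servo_tool:
  plan:
    - [[0,0,-0.12,0,0,0,-1],[0,0,-0.12,0,0,0,-1],[0,0,-0.1,0,0,0,-1],[0,0,-0.07,0,0,0,-1],[0,0,-0.03,0,0,0,-1]]

```text
t: 21.02
position: [0.5472, 0.0134, 0.393]
tool_rot: [[-0.277, 0.961, 0.0], [0.961, 0.277, -0.0], [-0.0, 0.0, -1.0]]
wrist_force: [0.4, 0.5, -6.2]
gripper_width: 0.0138
gripper_force: 60.0
```

```bash
python3 -c "
from lev import *
chk(16,'7')
o=manip.get_obs();p=o['position'];go(p[0],p[1],.222,90)"
```

```text
lift 0.1 F [ 0.45  0.49 -6.17] tq [-0.08  0.04 -0.02] gf 59.995633363723755 R [[-0.277, 0.961, 0.0], [0.961, 0.277, -0.0], [-0.0, 0.0, -1.0]] t 21.025
top rim 336 slope deg x,y [0.27 0.04] z 0.0264
top ball 296 [0.0784 0.0031] [0.0799 0.0004] 0.0187 0.0512
top carton 668 0.0756
side rim 348 slope deg x,y [0.84 0.93] z 0.0252
side ball 71 [0.0663 0.0054] [0.0678 0.004 ] 0.012 0.0479
side carton 450 0.0746
[0.0, 0.0, -0.0, 0.0, -0.0, -0.96]
[0.0, 0.0, -0.0, 0.0, -0.0, -0.96]
[0.0, 0.0, -0.0, 0.0, -0.0, -0.96]
[0.0, 0.0, -0.0, 0.0, -0.0, -0.96]
[0.0, 0.0, -0.0, 0.0, -0.0, -0.96]
[0.0, 0.0, -0.0, 0.0, -0.0, -0.96]
[0.0, 0.0, -0.0, 0.0, -0.0, -0.96]
[0.0, 0.0, -0.0, 0.0, -0.0, -0.96]
[0.0, 0.0, -0.0, 0.0, -0.0, -0.96]
pos [0.5472 0.0134 0.3928] F [ 0.33 -0.28 -6.75] w 0.013801699462657187 gf 59.995617270469666 t 21.125
```

servo_tool:
  plan:
    - [[0,0,0,0,0,-0.08,-1],[0,0,0,0,0,-0.16,-1],[0,0,0,0,0,-0.24,-1],[0,0,0,0,0,-0.3,-1],[0,0,0,0,0,-0.3,-1]]

```text
t: 21.75
position: [0.5472, 0.0134, 0.3927]
tool_rot: [[-0.431, 0.902, -0.0], [0.902, 0.431, 0.0], [0.0, -0.0, -1.0]]
wrist_force: [-0.1, -0.2, -6.2]
gripper_width: 0.0137
gripper_force: 60.0
```

servo_tool:
  plan:
    - [[0,0,0,0,0,-0.3,-1],[0,0,0,0,0,-0.3,-1],[0,0,0,0,0,-0.3,-1],[0,0,0,0,0,-0.3,-1],[0,0,0,0,0,-0.3,-1]]

```text
t: 22.38
position: [0.5472, 0.0134, 0.3927]
tool_rot: [[-0.622, 0.783, -0.0], [0.783, 0.622, 0.0], [0.0, -0.0, -1.0]]
wrist_force: [-0.1, 1.0, -5.7]
gripper_width: 0.0138
gripper_force: 60.0
```

```bash
python3 - <<'E'
from lev import *
for cam in('top','side'):
    P=cloud(np.load(f'/tmp/{cam}0.png.npz')).reshape(-1,3)
    d=P[abs(P[:,2])<.008]
    B=[];
    for y in np.arange(-.1,.65,.02):
        s=d[abs(d[:,1]-y)<.008]
        if len(s)>10:B.append((y,np.percentile(s[:,0],.5)))
    B=np.array(B);k=np.polyfit(B[:,0],B[:,1],1)
    r=B[:,1]-np.polyval(k,B[:,0]);g=abs(r)<.01;k=np.polyfit(B[g,0],B[g,1],1);print(cam,'front edge dx/dy deg',np.degrees(np.arctan(k[0])),k[1],g.sum(),len(g))
o=manip.get_obs();R=o['tool_rot'];print('yaw',np.degrees(np.arctan2(R[1][1],R[0][1])))
chk(np.degrees(np.arctan2(R[1][1],R[0][1])),'8')
E
```

```text
top front edge dx/dy deg 20.038354592813143 0.14601365534787544 8 38
side front edge dx/dy deg 19.955397030881354 0.14720692341136798 6 38
yaw 38.44392989610708
lift 0.0997 F [-0.13  1.04 -5.69] tq [-0.02  0.07 -0.01] gf 59.99588370323181 R [[-0.622, 0.783, -0.0], [0.783, 0.622, 0.0], [0.0, -0.0, -1.0]] t 22.375
top rim 504 slope deg x,y [ 0.04 -0.58] z 0.0269
top ball 309 [0.079  0.0023] [ 0.0805 -0.0002] 0.0188 0.0524
top carton 667 0.0757
side rim 280 slope deg x,y [0.41 0.96] z 0.025
side ball 222 [ 0.0709 -0.0003] [0.0764 0.0006] 0.0188 0.0505
side carton 474 0.0748
```

```bash
python3 - <<'E'
from lev import *
for cam,cols in(('top',list(range(20,160,6))+list(range(215,430,6))),):
    c=np.load(f'/tmp/{cam}0.png.npz');im=c['image'].astype(int);P=cloud(c);pts=[]
    for u in cols:
        col=im[:,u];w=(col.min(1)>140)&(abs(P[:,u,2])<.012)&(np.arange(480)<415)
        v=np.flatnonzero(w).max()
        ray=c['T'][:3,:3]@np.linalg.inv(c['K'])@[u,v,1];o=c['T'][:3,3];pts.append((o-ray*o[2]/ray[2])[:2])
    pts=np.array(pts,np.float32);vx,vy,x0,y0=cv2.fitLine(pts,cv2.DIST_HUBER,0,.01,.01).ravel()
    r=(pts-[x0,y0])@[-vy,vx];print(cam,'edge yaw',np.degrees(np.arctan2(vy,vx))%180,'rms',np.median(abs(r)),x0,y0)
E
```

```text
top edge yaw 90.03833 rms 0.0005110573 0.32198215 0.40274337
```

servo_tool:
  plan:
    - [[0,0,0,0,0,-0.3,-1],[0,0,0,0,0,-0.3,-1],[0,0,0,0,0,-0.3,-1],[0,0,0,0,0,-0.3,-1],[0,0,0,0,0,-0.3,-1]]

```text
t: 23.1
position: [0.5472, 0.0134, 0.3927]
tool_rot: [[-0.78, 0.626, -0.0], [0.626, 0.78, -0.0], [0.0, -0.0, -1.0]]
wrist_force: [-0.2, -0.5, -6.7]
gripper_width: 0.0137
gripper_force: 60.0
```

servo_tool:
  plan:
    - [[0,0,0,0,0,-0.3,-1],[0,0,0,0,0,-0.3,-1],[0,0,0,0,0,-0.3,-1],[0,0,0,0,0,-0.3,-1],[0,0,0,0,0,-0.3,-1]]

```text
t: 23.72
position: [0.5472, 0.0134, 0.3927]
tool_rot: [[-0.9, 0.436, -0.0], [0.436, 0.9, -0.0], [0.0, -0.0, -1.0]]
wrist_force: [-0.7, 0.4, -4.5]
gripper_width: 0.0139
gripper_force: 60.0
```

servo_tool:
  plan:
    - [[0,0,0,0,0,-0.3,-1],[0,0,0,0,0,-0.3,-1],[0,0,0,0,0,-0.3,-1],[0,0,0,0,0,-0.3,-1],[0,0,0,0,0,-0.3,-1]]

```text
t: 24.35
position: [0.5472, 0.0134, 0.3927]
tool_rot: [[-0.974, 0.225, 0.0], [0.225, 0.974, -0.0], [-0.0, -0.0, -1.0]]
wrist_force: [-1.1, -0.5, -6.5]
gripper_width: 0.0137
gripper_force: 60.0
```

servo_tool:
  plan:
    - [[0,0,0,0,0,-0.3,-1],[0,0,0,0,0,-0.3,-1],[0,0,0,0,0,-0.3,-1],[0,0,0,0,0,-0.24,-1],[0,0,0,0,0,-0.18,-1]]

```text
t: 24.98
position: [0.5472, 0.0134, 0.3927]
tool_rot: [[-1.0, 0.029, -0.0], [0.029, 1.0, -0.0], [0.0, -0.0, -1.0]]
wrist_force: [-0.8, 0.5, -5.9]
gripper_width: 0.014
gripper_force: 60.0
```

servo_tool:
  plan:
    - [[0,0,0,0,0,-0.12,-1],[0,0,0,0,0,-0.06,-1],[0,0,0,0,0,0,-1],[0,0,0,0,0,0,-1]]

```text
t: 25.48
position: [0.5472, 0.0134, 0.3927]
tool_rot: [[-1.0, 0.003, 0.0], [0.003, 1.0, -0.0], [-0.0, -0.0, -1.0]]
wrist_force: [-0.5, -0.4, -6.1]
gripper_width: 0.0138
gripper_force: 60.0
```

```bash
python3 - <<'E'
from lev import *
o=manip.get_obs();R=o['tool_rot'];y=np.degrees(np.arctan2(R[1][1],R[0][1]));print('yaw',y)
chk(y,'9')
A=cloud(np.load('/tmp/top9.png.npz')).reshape(-1,3);S=cloud(np.load('/tmp/side9.png.npz')).reshape(-1,3)
g=o['position']
for B in(A,S):
    m=(B[:,2]>.11)&(B[:,2]<.132)&(abs(B[:,0]-g[0])<.075)&(B[:,1]>g[1]+.036)&(B[:,1]<g[1]+.17)
    (cx,cy),r=cv2.minEnclosingCircle(B[m][:,:2].astype(np.float32));print('dish circle',cx,cy,r,'caddy yaw',np.degrees(np.arctan2(cy-g[1],cx-g[0])))
    w=(B[:,2]>.130)&(B[:,2]<.140)&(abs(B[:,0]-g[0])<.09)&(B[:,1]<g[1]-.05)&(B[:,1]>g[1]-.14)
    if w.sum()>30:q=cv2.minAreaRect(B[w][:,:2].astype(np.float32));print('cells',q)
a=cv2.imread('pics/side9.png')[100:420,200:600];b=cv2.imread('pics/top9.png')[120:440,200:600];cv2.imwrite('pics/m9.png',np.hstack([a,b]))
E
```

```text
yaw 89.83028781508554
lift 0.0997 F [-0.49 -0.43 -6.06] tq [-0.05 -0.02 -0.04] gf 59.99567270278931 R [[-1.0, 0.003, 0.0], [0.003, 1.0, -0.0], [-0.0, -0.0, -1.0]] t 25.475
top rim 657 slope deg x,y [-0.29 -0.3 ] z 0.0266
top ball 327 [0.0816 0.0015] [ 0.0805 -0.0003] 0.0189 0.0521
side rim 364 slope deg x,y [ 1.35 -0.36] z 0.0252
side ball 48 [ 0.0684 -0.0058] [ 0.0698 -0.0043] 0.0138 0.0465
side carton 502 0.0747
dish circle 0.542340099811554 0.09120398014783859 0.06862068921327591 caddy yaw 93.58557427242802
cells ((0.4904242753982544, -0.05463263392448425), (0.055302221328020096, 0.027269264683127403), 48.87849807739258)
dish circle 0.5454590916633606 0.09200811386108398 0.06329025328159332 caddy yaw 91.27968445753494
cells ((0.5452418327331543, -0.07231269776821136), (0.13700628280639648, 0.058505091816186905), 0.14007636904716492)
```

View pics/m9.png

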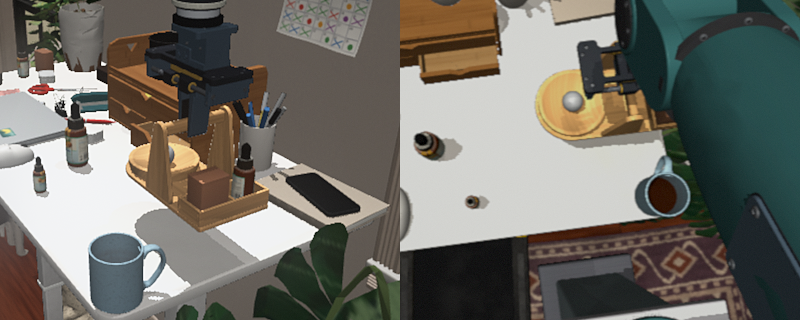

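Side and top crops show the caddy level in the air with its dish pointing left and the ball centred at (573,101). The bottle and carton are upright in it, and the mug hasn't moved.

servo_tool:
  plan:
    - [[0,0,0,0,0,0,-1],[0,0,0,0,0,0,-1],[0,0,0,0,0,0,-1],[0,0,0,0,0,0,-1],[0,0,0,0,0,0,-1]]

```text
t: 26.2
position: [0.5472, 0.0134, 0.3927]
tool_rot: [[-1.0, 0.003, 0.0], [0.003, 1.0, -0.0], [-0.0, -0.0, -1.0]]
wrist_force: [0.8, 0.5, -5.5]
gripper_width: 0.0139
gripper_force: 60.0
```

```bash
python3 -c "
from bench import manip
print(manip.hand_in())"
```

```text
the job is handed in; nothing more can be done
None
```

I handed the job in at 26 s: the bottle and carton stand upright in the caddy, which is held level by its bar about 10 cm above the desk, dish pointing left and ball centred in it; the mug, mouse and earbud case were not touched.

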